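# Step a lens slide to the next index hole and hold its lock pin home

### The job

The lens slide on the bench is locked in the middle hole of its bar. Pull the black lock knob up until the pin is clear of the bar, slide the lens carrier one hole over to the hole marked by the red clip, and let the pin down into it. Then push the knob fully down until it sits flush on its brass boss, and finish while still holding it down there with the gripper on the knob, because its spring lifts it again when it is let go; leave the other things on the bench where they are.

Things in the scene. Friction and masses are not known exactly. Their poses are not given: they have to be found in the camera images.
- rail: Fixed lens slide: grey base 105 x 300 x 12 mm; above it, along the body's y, an aluminium bar 30 mm wide, its top 50 mm above the bench, with five 11 mm through holes 40 mm apart along y, the middle one over the origin; dark end blocks. Origin: centre of the base's underside, on the bench; x points away from the robot, z up. Place and yaw (within 0.4 rad) vary.
- sleeve (a joint): Slide of the white square sleeve along the bar, m, towards the rail's +y: 0 at the middle hole (start), +-0.040 at the next holes, stops at +-0.085; friction 1.5 N. Sleeve 48 (x) x 36 (y) mm, top 59 mm above the bench; its brass boss, 21 mm across, rises to 78 mm. A lens in a 68 mm dark ring, top 60 mm above the bench, sticks out to the rail's -x, centre 76 mm from the knob axis.
- plunger (a joint): Height of the lock plunger, m, 0 to 0.024. 0: knob flush on the boss, pin 15 mm deep in the bar. Let go, its spring (700 N/m) rests it near 0.005: pin 10 mm deep, orange stem seen in the gap under the knob. Pin clear of the bar above 0.015. Pulling to 0.020 takes about 10 N, pushing to 0 about 4 N. The round-ended 8 mm pin rests on the bar's top if let down beside a hole.
- knob (a point): Grip point on the black plunger knob, on its upright axis, 20 mm above its underside; moves with sleeve and plunger (98 mm above the bench with the plunger at 0, about 103 mm at the start). The knob is a plain upright cylinder 26 mm in diameter, 34 mm tall, free all round.
- pin_tip (a point): Lower end of the lock pin, on the knob's axis, 63 mm below knob.
- red_clip: Red marker block 14 x 14 mm, 36 mm tall, with a small pointer, fixed on the base plate on the rail's +x side, 40 mm from the bar's centre line, beside the hole to go to: the next one on either the +y or the -y side of the middle hole. Origin: centre of its underside, 12 mm above the bench; axes as the rail's.
- red_hole (a point): Centre of the mouth of the hole beside the red clip, on the bar's top face, 50 mm above the bench.
- grey_clip: Same block in grey, beside the next hole on the other side: not the one to use.
- jar: Amber jar, 48 mm in diameter, 62 mm tall, loose beyond the slide. Origin: centre of its underside. Leave alone.
- lens_blank: Loose greenish lens, 64 mm in diameter, 11 mm thick, lying on the bench on the robot's side of the slide. Origin: centre of its underside. Leave alone.
- screwdriver: Loose yellow screwdriver, 150 mm long, lying on the robot's side of the slide. Origin: on its underside. Leave alone.
- spectacles: Blue spectacle frame, 130 x 130 mm, 43 mm tall, standing loose on the left of the bench. Origin: centre of its underside. Leave alone.
- cup: Blue cup, 72 mm in diameter, 85 mm tall, on the right of the bench. Origin: centre of its underside. Leave alone.

How it is judged:
On the way, in this order (a step that is already met when the one before it is completed fails the run):
1. the pin is pulled clear of the bar while the sleeve is still at its first hole (value of joint plunger above 0.015 m and value of joint sleeve between -0.008 and 0.008 m), for 0.1 s.
2. the pin is down in the hole beside the red clip (value of joint plunger below 0.01 m and horizontal distance between pin_tip and red_hole below 0.004 m), for 0.1 s.
At the end, for the whole second after the job is handed in: The pin stands in the hole beside the red clip (within 4 mm of its centre), the knob is pushed down flush on its boss (within 2 mm) and held there by the gripper's fingers (contact force over 2 N), the knob still (value of joint plunger below 0.002 m and horizontal distance between pin_tip and red_hole below 0.004 m and contact force between the fingers and plunger above 2 N and linear speed of plunger below 0.01 m/s); the arm keeps its last pose, push and grip.
It fails at once if another loose thing on the bench is moved more than 20 mm (distance of any of jar, lens_blank, screwdriver, spectacles, cup from where it was at the start of the episode above 0.02 m).
It also fails if it takes over 32 s, if anything falls off the work surface, if the arm or the gripper's body presses on something with over 40 N, if the wrist force passes 120 N, or if a joint passes its speed limit or range.

### The arm

A 7-joint arm with a two-finger parallel gripper is mounted at the origin on the work surface. World frame = base frame: x ahead of the robot, y to its left, z up, the work surface at z = 0. Lengths are in m, angles in rad, forces in N, time in s.
With the tool pointing down it reaches from about 0.425 to 1.025 m from the base axis. Payload 3.6 kg.
Tool frame: the origin (TCP) lies on the centre line of the jaws, within the pads' length; the fingertips stand 25 mm ahead of it and the grasp point (between the pads) lies 6 mm ahead of it; z points along the fingers, y is the line along which they close (so a half turn about z gives the same grasp; the last joint's range is limited). The gripper opens to 85 mm and grips with 20 to 120 N. Pads are 22 mm wide; open, the fingers measure 114 mm over their backs; the gripper's body (76 mm by 85 mm) begins 54 mm behind the grasp point. The pads swing forward as they close: fully open they stand 13 mm farther back than shut.
Start: joints at [-0.093, 0.591, 0.048, 1.609, -0.033, 0.943, -0.034], TCP at [0.725, 0, 0.256] pointing down, gripper open.
Joint ranges: [-2.69, 2.69], [-0.47, 2.24], [-1.27, 1.36], [0.19, 2.51], [-1.53, 4.68], [0.08, 2.07], [-3.09, 3.09]. Speed limits (rad/s): [2.57, 2.57, 3.14, 3.14, 3.14, 3.14, 3.14].

### API

Orientations are given as a unit quaternion [x, y, z, w].
In Python, from bench import ctrl, read_camera, get_calibration, look_for gives the robot as it stands. The module is installed in compiled form; this text tells all that it offers. Calls block until the motion is done:
- ctrl.move_ptp(position, orientation): joint-space move of the TCP to a pose.
- ctrl.line_to(position, velocity=0.15, orientation=None): straight line of the TCP; orientation=None keeps the orientation; velocity is the mean speed in m/s.
- ctrl.move_joints(angles): joint-space move.
- ctrl.move_gripper(opening, grip_force=None): finger opening in m; grip_force is the grip in N (None keeps the last); returns when the fingers have stopped.
- ctrl.pause(seconds).
- ctrl.solve_ik(position, orientation): joint angles nearest the present ones, or None.
- read_camera(name): name is "scene" or "side" or "wrist"; returns the picture (384x512x3 uint8, blue, green, red); there is no depth.
- get_calibration(name): a dict with "K" (3x3 intrinsics, pixels), "extrinsics" (4x4, takes a point from camera to world coordinates); the wrist camera has in their place "T_tool_cam" (4x4, takes a point from camera to tool coordinates, whose origin is the TCP and whose axes are the flange's). Camera axes: x right, y down, z forward; pixel columns grow to the right and rows downward; lengths in m; the calibration is good to about 2 mm. A picture is of the moment at which its call begins: read the wrist's pose just before it. get_calibration takes no time and is no camera call.
A pose or a line that the arm cannot do raises ctrl.IKError and nothing moves.
- ctrl.hand_in(): hands the job in; it is judged then, once.
Trained networks look in the newest picture that a camera, given by its name, has taken for a name from the list of things; names that differ only in an ending like _2 or _b are one class to them, and where a whole thing is asked for, a point or a joint stands for the part that bears it (a point fixed in the world has none). Each returns a list of dicts, best first, with "score" (0 to 1); they miss things now and then, are a little off and sometimes report something else, mostly with a low value. They report only what shows in the picture. A call takes as long as a camera call.
- look_for(camera, target): "rect" ([left, top, right, bottom] in pixels, round what is visible of it).
Readings, each from a call of its own:
- ctrl.read_time_s(): time.
- ctrl.read_joints(): joint angles.
- ctrl.read_qvel(): joint speeds.
- ctrl.read_joint_torque(): joint torques, N m.
- ctrl.read_eef_pos(): TCP position.
- ctrl.read_orientation(): TCP orientation.
- ctrl.read_contact_force(): force on the tool from outside, world axes, zero at the start.
- ctrl.read_torque(): the same for the moment, N m.
- ctrl.read_width(): finger opening in m.
- ctrl.read_finger_force(): force on a finger pad.
Only numpy, scipy, OpenCV 4.12 (cv2) and the standard library are available. Lean on these libraries where they do the work, as an engineer would, in place of code of your own. Each camera call takes 0.05 s, during which the arm holds its last target. There are 200 camera calls.

## Working session

There is one attempt and no reset: what is moved stays moved. The work goes in short steps, each a Python script; the robot and the scene stay as the last script left them, time stands still between calls to the robot, and variables do not carry over. Pictures are saved under pics/ and viewed, at most 10 in all, crops included, and the job is handed in when it is done.

```bash
mkdir -p pics
python3 - <<'E'
from bench import ctrl, read_camera, get_calibration, look_for
import cv2, numpy as np
np.set_printoptions(precision=4,suppress=True)
for c in ("scene","side","wrist"):
    print(c, ctrl.read_eef_pos() if c=="wrist" else "")
    im=read_camera(c); cv2.imwrite(f"pics/{c}0.png",im)
    for t in ("knob","red_clip","grey_clip","rail","sleeve"):
        print(t,[(np.round(d["rect"],1).tolist(),round(d["score"],2)) for d in look_for(c,t)[:2]])
    g=get_calibration(c)
    for k in g: print(k,np.array(g[k]).tolist() if k!='x' else '')
a=cv2.imread("pics/scene0.png");b=cv2.imread("pics/side0.png")
print(ctrl.read_orientation(),ctrl.read_time_s(),ctrl.read_width())
E
```

```text
scene 
knob [([243.3, 166.4, 249.7, 180.6], 0.63)]
red_clip [([234.9, 200.0, 243.3, 212.7], 0.67)]
grey_clip [([190.8, 165.5, 300.0, 229.7], 0.73), ([258.4, 189.6, 266.4, 203.8], 0.49)]
rail []
sleeve [([220.8, 164.7, 254.5, 200.8], 0.56)]
K [[441.72838162586254, 0.0, 246.69643090972065], [0.0, 441.72838162586254, 190.87512056496777], [0.0, 0.0, 1.0]]
extrinsics [[0.5892772887924462, 0.5094051894391676, -0.6271033645946015, 1.286976737488093], [0.8076391795644211, -0.3505537696480339, 0.47416348469495423, -0.541263468202369], [0.02170789132856607, -0.7858870195886931, -0.6179889642186729, 0.8044345874344438], [0.0, 0.0, 0.0, 1.0]]
side 
knob [([258.3, 193.2, 266.6, 207.4], 0.45)]
red_clip [([252.0, 206.2, 256.7, 214.7], 0.64)]
grey_clip [([247.2, 221.8, 251.7, 232.5], 0.65)]
rail [([236.2, 189.0, 301.6, 257.4], 0.94)]
sleeve [([254.1, 195.0, 299.1, 224.9], 0.6)]
K [[368.8127665299564, 0.0, 255.5473065994823], [0.0, 368.8127665299564, 197.00207592625196], [0.0, 0.0, 1.0]]
extrinsics [[-0.9997967443545221, 0.003990685709330745, 0.01976219637762068, 0.5066401955282264], [-0.014599136469
[... 262 characters left out ...]
8, 169.6, 120.2, 184.6], 0.57)]
grey_clip [([84.5, 103.4, 112.2, 116.1], 0.83)]
rail [([1.6, 0.0, 131.7, 257.9], 0.9), ([0.7, 190.6, 36.7, 212.2], 0.27)]
sleeve [([0.0, 110.7, 95.7, 164.9], 0.79), ([82.7, 101.1, 112.8, 117.5], 0.3)]
K [[290.483232032496, 0.0, 256.5327909536406], [0.0, 290.483232032496, 195.58394985724297], [0.0, 0.0, 1.0]]
T_tool_cam [[-0.00024484831004627103, -0.9654661925285855, -0.2605282540026299, 0.06549254387879938], [0.9999994913771073, -0.0004912972822614805, 0.0008808362527601806, 0.0014442093876401163], [-0.0009784144463372872, -0.26052790582072827, 0.9654658217636887, -0.11801801902411357], [0.0, 0.0, 0.0, 1.0]]
[0.7071 0.7071 0.     0.    ] 0.9 0.0855570927816511
```

View pics/scene0.png

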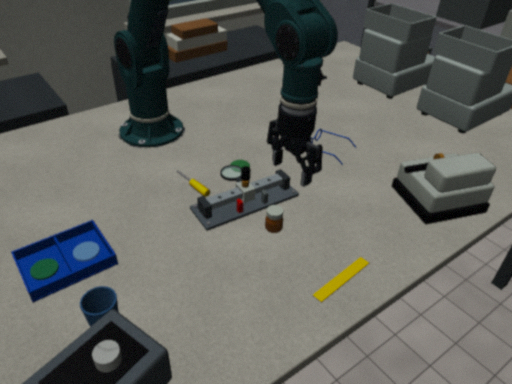

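View pics/side0.png

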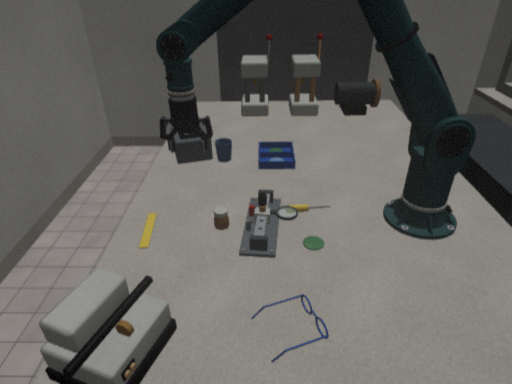

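View pics/wrist0.png

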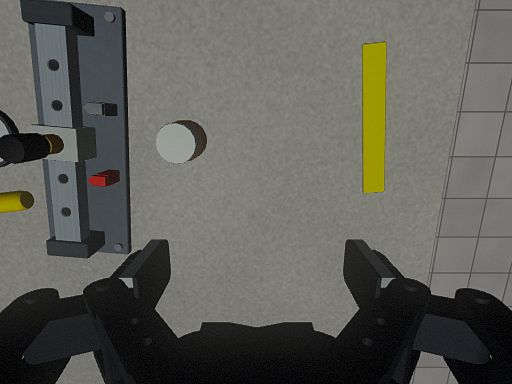

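The red clip (wrist ~103,178) is on the rail's −y side; the knob is at (25,148), and the bar holes are at about (54,65), (57,105), (63,178), (66,211). I'll estimate from these, then take a centred wrist view.

```bash
cat > h.py <<'E'
from bench import ctrl, read_camera, get_calibration, look_for
import cv2, numpy as np
from scipy.spatial.transform import Rotation as R
np.set_printoptions(precision=4,suppress=True)
def cam(name):
    g=get_calibration(name)
    if name!="wrist": return np.array(g["K"]),np.array(g["extrinsics"])
    T=np.eye(4);T[:3,:3]=R.from_quat(ctrl.read_orientation()).as_matrix();T[:3,3]=ctrl.read_eef_pos()
    return np.array(g["K"]),T@np.array(g["T_tool_cam"])
def onplane(uv,z,KE):
    K,E=KE; d=E[:3,:3]@np.linalg.inv(K)@[uv[0],uv[1],1.]
    return E[:3,3]+d*(z-E[2,3])/d[2]
def proj(p,KE):
    K,E=KE; q=K@(E[:3,:3].T@(np.asarray(p)-E[:3,3])); return q[:2]/q[2]
E
python3 - <<'E'
from h import *
KE=cam("wrist")
P=np.array([onplane(u,.05,KE) for u in [(54,65),(57,105),(63,178),(66,211)]])
print(P); y=(P[0]-P[3])[:2]; print(np.linalg.norm(y), np.arctan2(-y[0],y[1]))
c=P.mean(0); print(c)
T0=np.array([c[0],c[1]-.065+.03,.27])
ctrl.move_ptp(T0,[.70711,.70711,0,0])
KE=cam("wrist"); np.save("KE.npy",np.array(KE,dtype=object),allow_pickle=True)
im=read_camera("wrist"); cv2.imwrite("pics/w1.png",im); cv2.imwrite("pics/w1b.png",cv2.resize(im,(800,600)))
for t in ("knob","red_clip","grey_clip"): print(t,[(np.round(d["rect"],1).tolist(),round(d["score"],2)) for d in look_for("wrist",t)[:2]])
print(ctrl.read_eef_pos(),ctrl.read_time_s(),proj(c,KE))
E
```

```text
[[ 0.5181  0.1175  0.05  ]
 [ 0.5141  0.0781  0.05  ]
 [ 0.5067 -0.0012  0.05  ]
 [ 0.5034 -0.0406  0.05  ]]
0.1588093713083879 -0.09258646393447077
[0.5106 0.0384 0.05  ]
knob [([238.8, 131.9, 266.8, 164.7], 0.97)]
red_clip [([274.0, 169.8, 286.5, 186.6], 0.68)]
grey_clip [([276.7, 104.3, 292.8, 120.4], 0.61)]
[0.5124 0.0036 0.27  ] 1.9667 [252.606  144.7932]
```

View pics/w1b.png

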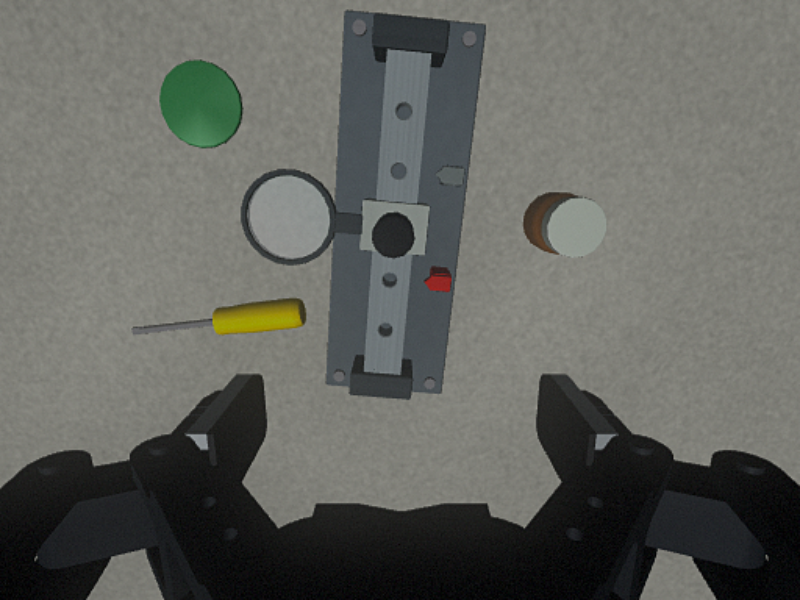

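The view is clear: knob at (393,235) in the enlarged picture, red clip at (438,280), with holes at (404,111), (399,171), (389,280) and (385,330). Next I'll refine the positions and grasp with the jaws closing along the bar.

Run:
```python
from h import *
KE=cam("wrist"); im=cv2.cvtColor(cv2.imread("pics/w1.png"),cv2.COLOR_BGR2GRAY).astype(float)
P=[]
for u in [(404,111),(399,171),(389.5,280),(385.5,330)]:
    u=np.array(u)*.64; x,y=np.round(u).astype(int); w=im[y-8:y+9,x-8:x+9]
    m=np.clip(np.percentile(w,60)-12-w,0,None); yy,xx=np.mgrid[-8:9,-8:9]; m[np.hypot(xx,yy)>7]=0
    c=np.array([x+(m*xx).sum()/m.sum(),y+(m*yy).sum()/m.sum()]); print(u,c); P.append(onplane(u,.05,KE))
P=np.array(P); print(P)
d=(P[0]-P[3])[:2]; yaw=np.arctan2(-d[0],d[1]); c=P.mean(0)
print("yaw",yaw,"len",np.linalg.norm(d),"mid",c,"knob top",onplane((252.8,148.3),.117,KE),onplane(np.array((393,235))*.64,.117,KE))
for s in (1,-1):
    y=s*np.array([-np.sin(yaw),np.cos(yaw),0]);z=np.array([0,0,-1.])
    q=R.from_matrix(np.c_[np.cross(y,z),y,z]).as_quat(); print(q,ctrl.solve_ik([c[0],c[1],.111],q),ctrl.solve_ik([c[0],c[1],.2],q))
```

```text
[258.56  71.04] [257.6127  70.1474]
[255.36 109.44] [254.4573 108.8062]
[249.28 179.2 ] [248.8104 179.3639]
[246.72 211.2 ] [246.1425 211.0995]
[[ 0.5166  0.1172  0.05  ]
 [ 0.5131  0.0774  0.05  ]
 [ 0.5058 -0.002   0.05  ]
 [ 0.5024 -0.0419  0.05  ]]
yaw -0.08920669779257619 len 0.15975031393145228 mid [0.5095 0.0377 0.05  ] knob top [0.5108 0.0413 0.117 ] [0.5096 0.0394 0.117 ]
[0.0446 0.999  0.     0.    ] [ 0.0081  0.5655 -0.2291  2.1814  0.3006  0.4235  1.0199] [ 0.0641  0.4199 -0.2941  2.1256  0.2042  0.6221  1.1091]
[ 0.999  -0.0446  0.     -0.    ] [-0.3817  0.5805  0.2988  2.1984 -0.4124  0.4146 -1.4087] [-0.4601  0.4327  0.393   2.1478 -0.2843  0.6096 -1.525 ]
```

```bash
cat >> h.py <<'E'
yaw=-0.0892; q=[0.0446,0.999,0,0]; yr=np.array([-np.sin(yaw),np.cos(yaw),0])
def st(l): print(l,ctrl.read_eef_pos(),"F",ctrl.read_contact_force(),"w",round(ctrl.read_width(),4),"t",ctrl.read_time_s())
E
python3 - <<'E'
from h import *
k=np.array([.5095,.0385,.17])
ctrl.move_gripper(.065)
ctrl.move_ptp(k,q); st("above")
ctrl.line_to([k[0],k[1],.111],.1); st("down")
ctrl.move_gripper(0.0,70); st("grip")
print(ctrl.read_finger_force())
im=read_camera("side"); cv2.imwrite("pics/s2.png",cv2.resize(im[150:270,200:340],None,fx=5,fy=5,interpolation=cv2.INTER_CUBIC))
E
```

```text
above [0.5098 0.0383 0.1703] F [0.661  0.2949 0.5527] w 0.0645 t 3.375
down [0.5098 0.0386 0.1113] F [-0.1912 -0.1098  0.6563] w 0.0651 t 4.1167
grip [0.5099 0.0385 0.1114] F [-0.1453  0.5292  0.9636] w 0.0243 t 4.5667
68.52060556411743
```

View pics/s2.png

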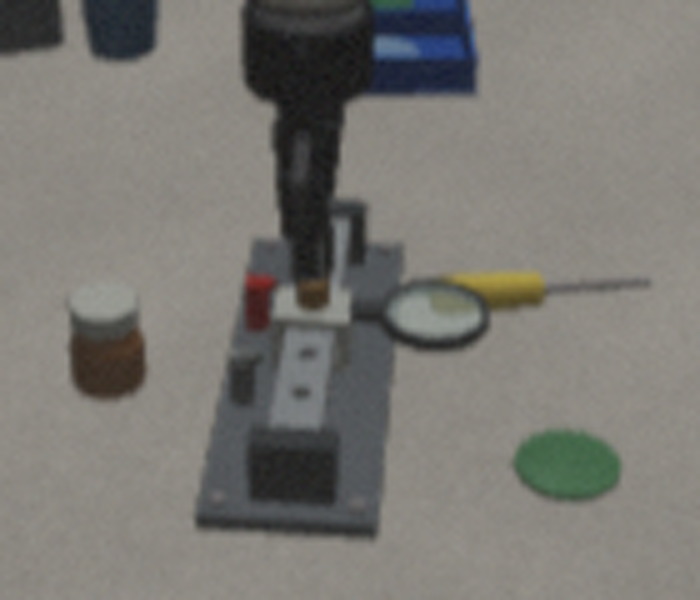

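The side view shows the fingers on the knob just above the brass boss (313,292), and the lateral forces are small. Next: pull and check.

Run:
```python
from h import *
p=ctrl.read_eef_pos(); np.save("p0.npy",p)
ctrl.line_to(p+[0,0,.0155],.04); ctrl.pause(.3); st("up")
im=read_camera("side"); cv2.imwrite("pics/s3.png",cv2.resize(im[170:240,220:310],None,fx=7,fy=7,interpolation=cv2.INTER_CUBIC))
```

```text
up [0.5098 0.0386 0.1265] F [  3.7744  -0.2863 -10.5671] w 0.0244 t 5.4583
```

View pics/s3.png

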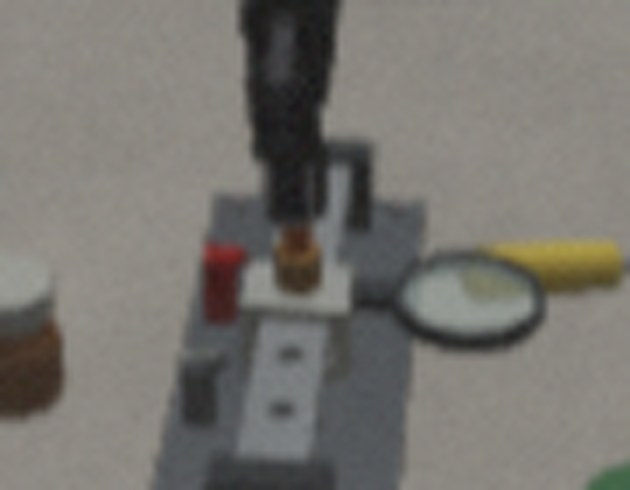

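The orange stem is exposed above the boss (298,240) and the spring force is −10.6 N, so the pin is clear. Next: slide −40 mm, then lower with a force check.

Run:
```python
from h import *
p0=np.load("p0.npy"); t=p0-.04*yr
ctrl.line_to(t+[0,0,.0155],.05); ctrl.pause(.3); st("slid")
for dz in (.008,.004,0):
    ctrl.line_to(t+[0,0,dz],.04); st(dz)
    if ctrl.read_contact_force()[2]>6: print("blocked"); break
im=read_camera("side"); cv2.imwrite("pics/s4.png",cv2.resize(im[170:240,220:310],None,fx=7,fy=7,interpolation=cv2.INTER_CUBIC))
```

```text
slid [ 0.5062 -0.0014  0.1268] F [ 2.2704 -1.457  -9.2551] w 0.0239 t 6.7583
0.008 [ 0.5063 -0.0012  0.1193] F [ 1.2961 -1.4051 -4.5287] w 0.0242 t 7.1
0.004 [ 0.5063 -0.0012  0.1154] F [-0.3472 -1.2659 -2.1345] w 0.0242 t 7.35
0 [ 0.5063 -0.0012  0.1114] F [-0.6189 -1.5934  1.0857] w 0.0242 t 7.6
```

View pics/s4.png

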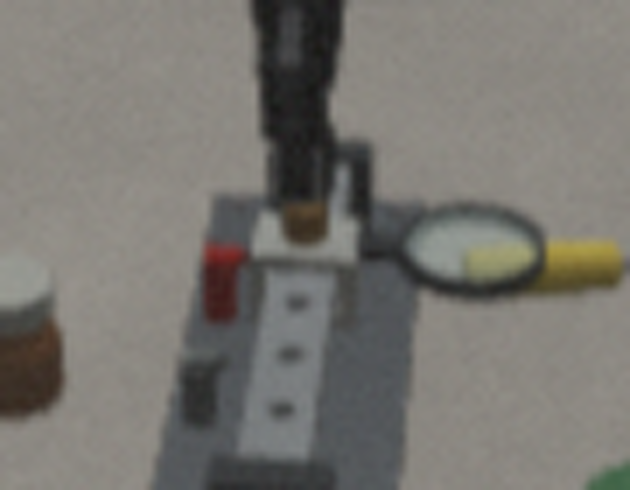

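The force fell off smoothly with no stop on the bar top, and the sleeve at (305,230) now stands beside the red clip, so the pin is in the hole. Next: push down until flush.

Run:
```python
from h import *
t=np.load("p0.npy")-.04*yr
for dz in (-.003,-.0045,-.0055,-.0065,-.0075):
    ctrl.line_to(t+[0,0,dz],.02); ctrl.pause(.2); st(dz)
    if ctrl.read_contact_force()[2]>12: break
im=read_camera("side"); cv2.imwrite("pics/s5.png",cv2.resize(im[170:240,220:310],None,fx=7,fy=7,interpolation=cv2.INTER_CUBIC))
```

```text
-0.003 [ 0.5063 -0.0012  0.1084] F [-0.8889 -0.1236  2.0849] w 0.024 t 8.15
-0.0045 [ 0.5063 -0.0012  0.1069] F [-1.4103 -1.1165  4.9383] w 0.0241 t 8.6
-0.0055 [ 0.5064 -0.0012  0.1067] F [-2.7799  0.093  14.0407] w 0.0242 t 9.05
```

View pics/s5.png

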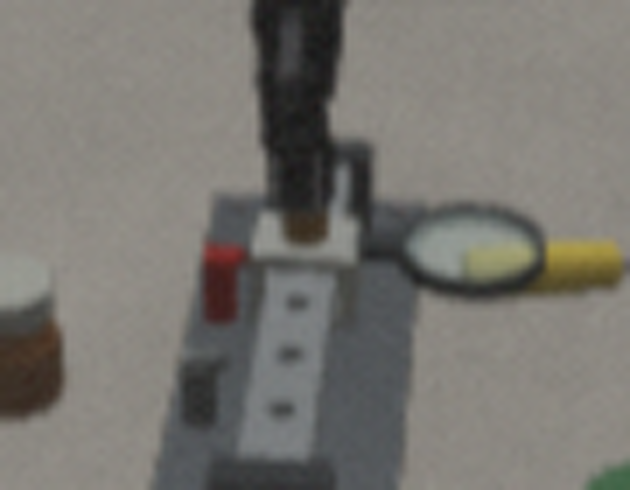

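A stiff stop 4.7 mm below the rest height, at 14 N, matches the knob sitting flush on its boss. The picture shows it seated at (305,215) with no stem visible. Handing in after a short check that the hold is steady.

Run:
```python
from h import *
ctrl.pause(.7); st("hold"); print(ctrl.read_finger_force())
if ctrl.read_contact_force()[2]>8: print(ctrl.hand_in())
```

```text
hold [ 0.5064 -0.0012  0.1068] F [-3.0892 -1.2776 13.9537] w 0.024 t 9.8
72.19307541847229
the job is handed in; nothing more can be done
None
```

The job is handed in: the pin is in the red-clip hole and the gripper is still holding the knob down flush on its boss at about 14 N, finished at 9.8 s; no verdict was returned.

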